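Line up the capacitors by size on the test strip

TASK

Stand the four loose capacitors upright on the four seats of the test strip, one on each seat and centred on it, in order of size: the largest next to the white terminal block, down to the smallest at the strip's bare end. Do not knock any capacitor over, and do not shift the circuit board that lies among them. Let go of everything at the end.

Things in the scene. Friction and masses are not known exactly. Their poses are not given: they have to be found in the camera images.
- cap_46: the largest of four electrolytic capacitors: an upright cylindrical can with black sleeve, aluminium top and a grey stripe down one side, 46 mm in diameter, 70 mm tall, about 150 g. Loose, standing on the bench. Origin: centre of its underside; z runs up its axis.
- cap_38: the second largest of four electrolytic capacitors: an upright cylindrical can with black sleeve, aluminium top and a grey stripe down one side, 38 mm in diameter, 58 mm tall, about 90 g. Loose, standing on the bench. Origin: centre of its underside; z runs up its axis.
- cap_30: the second smallest of four electrolytic capacitors: an upright cylindrical can with black sleeve, aluminium top and a grey stripe down one side, 30 mm in diameter, 45 mm tall, about 50 g. Loose, standing on the bench. Origin: centre of its underside; z runs up its axis.
- cap_22: the smallest of four electrolytic capacitors: an upright cylindrical can with black sleeve, aluminium top and a grey stripe down one side, 22 mm in diameter, 32 mm tall, about 25 g. Loose, standing on the bench. Origin: centre of its underside; z runs up its axis.
- seat_1: the seat next to the white terminal block, 53 mm from the block's middle: a flat bare aluminium disc, 54 mm in diameter, 2 mm thick, with a small dark dot in its middle, fixed on the test strip. Origin: centre of its underside, 4 mm above the bench; its top, on which a capacitor stands, is 6 mm above the bench.
- seat_2: the second seat counted from the terminal block: a flat bare aluminium disc, 54 mm in diameter, 2 mm thick, with a small dark dot in its middle, fixed on the test strip. Origin: centre of its underside, 4 mm above the bench; its top, on which a capacitor stands, is 6 mm above the bench.
- seat_3: the third seat counted from the terminal block: a flat bare aluminium disc, 54 mm in diameter, 2 mm thick, with a small dark dot in its middle, fixed on the test strip. Origin: centre of its underside, 4 mm above the bench; its top, on which a capacitor stands, is 6 mm above the bench.
- seat_4: the last seat, at the strip's bare end, farthest from the terminal block: a flat bare aluminium disc, 54 mm in diameter, 2 mm thick, with a small dark dot in its middle, fixed on the test strip. Origin: centre of its underside, 4 mm above the bench; its top, on which a capacitor stands, is 6 mm above the bench.
- strip: the test strip: a fixed black plate, 66 x 365 x 4 mm, with four seats in a row, at y = +112.5, +37.5, -37.5 and -112.5 mm. At its +y end stands a white terminal block (60 mm across the strip, 26 mm along it) with two brass posts, tops 36 and 48 mm above the bench. It may point any way. Origin: centre of its underside, on the bench; y along the row towards the block, x across, z up.
- board: the circuit board under repair: blue, 66 mm (x) by 100 mm (y), loose, on short feet, parts on it up to 38 mm high, 300 g. Origin: centre of its underside, at bench level. At the start the capacitors stand off its four corners, 70 mm in x and 90 mm in y from its middle. A coil, a relay (beside its +y and -y edges) and a small heat sink (+x edge), up to 23 mm high, lie between them.
Things that resemble listed ones, but are neither listed nor needed, are in the scene too. What is shaped like the cap_30 but red is not meant.

How it is judged (in metres and radians):
At the end, for the whole second after the job is handed in: Counted from the terminal block, the seats carry the 46, 38, 30 and 22 mm capacitors; each stands upright (within 0.1 rad) on its seat, its centre within 12 mm of the seat's centre, at rest (horizontal distance between cap_46 and seat_1 below 0.012 m and z of cap_46 in the frame of seat_1 below 0.005 m and angle between each of cap_46, cap_38, cap_30, cap_22's own z axis and vertical below 0.1 rad and linear speed of each of cap_46, cap_38, cap_30, cap_22 below 0.02 m/s and horizontal distance between cap_38 and seat_2 below 0.012 m and z of cap_38 in the frame of seat_2 below 0.005 m and horizontal distance between cap_30 and seat_3 below 0.012 m and z of cap_30 in the frame of seat_3 below 0.005 m and horizontal distance between cap_22 and seat_4 below 0.012 m and z of cap_22 in the frame of seat_4 below 0.005 m); the robot touches nothing.
It fails at once if a capacitor is knocked over (angle between any of cap_46, cap_38, cap_30, cap_22's own z axis and vertical above 1 rad).
It fails at once if the circuit board is shifted by more than 15 mm (distance of board from where it was at the start of the episode above 0.015 m).
It also fails if it takes over 112 s, if anything falls off the work surface, if the arm or the gripper's body presses on something with over 40 N, if the wrist force passes 120 N, or if a joint passes its speed limit or range.

ROBOT

A 6-joint arm with a two-finger parallel gripper is mounted at the origin on the work surface. World frame = base frame: x ahead of the robot, y to its left, z up, the work surface at z = 0. Lengths are in mm, angles in rad, forces in N, time in s.
With the tool pointing down it reaches from about 350 to 775 mm from the base axis. Payload 7.3 kg.
Tool frame: the origin (TCP) lies at the very end of the fingers, on their centre line; the grasp point (between the pads) lies 19 mm behind it; z points along the fingers, y is the line along which they close (so a half turn about z gives the same grasp; the last joint's range is limited). The gripper opens to 92 mm and grips with 3 to 60 N. Pads are 19 mm wide; open, the fingers measure 130 mm over their backs; the gripper's body (75 mm by 190 mm) begins 47 mm behind the grasp point.
Start: joints at [-1.45, 0.342, 1.524, -0, 1.275, -0.146], TCP at [138.436, -506.439, 226.741] pointing down, gripper open.
Joint ranges: [-2.53, 2.53], [-0.77, 2.02], [0.04, 2.7], [-1, 4.14], [0.28, 2.66], [-3.11, 3.11]. Speed limits (rad/s): [2.57, 2.57, 3.14, 3.14, 3.14, 3.14].

INTERFACE

Orientations are given as [roll, pitch, yaw] about the fixed x, y, z axes, in that order (R = Rz(yaw) Ry(pitch) Rx(roll)).
In Python, from plant import * gives the robot as it stands.
- The arm moves only by the tool arm_command, never from a script. Its arguments are lists of equal length, an entry for each row: "gripper": the finger opening in mm, from 0 to 91.8; "dp": the shift along the tool's x, y, z in units of 25 mm (1.0 is 25 mm), a list of three; "twist": the turn about the tool's z in units of 5 degrees (1.0 is 5 degrees). A call has exactly 5 rows; each row shifts and turns the commanded pose from where the row before left it, along the tool's axes as they then stand; what a row does not reach is not made up. A row lasts 1/8 s, in which the tool goes at most 62.5 mm and 10.7 degrees, less where a joint would pass 70% of its speed; a pose out of reach is approached as far as the arm can. A call is refused whole if a number of a shift passes 1 or a number of a turn 1, either way. A call with a gripper value outside its range is refused whole. The fingers move at their own pace and stop on an object; the grip force is fixed at half the most. Time passes only in rows, so rows that do not move let the fingers close, or fill a call up. It gives the time, the measured TCP pose, the force, the opening and the grip force at its end, in the units of the state.
- get_obs(): the state, without advancing time (a new reading comes with each control period).
- capture(name): name is "scene" or "top" or "wrist"; returns the picture (384x512x3 uint8, red, green, blue); there is no depth.
- get_calibration(name): a dict with "mtx" (3x3 intrinsics, pixels), "position" and "attitude" of the camera in the world; the wrist camera has in their place "mount" (4x4, takes a point from camera to tool coordinates, whose origin is the TCP and whose axes are the flange's). Camera axes: x right, y down, z forward; pixel columns grow to the right and rows downward; lengths in mm; the calibration is good to about 2 mm. A picture is of the moment at which its call begins: read the wrist's pose just before it. get_calibration takes no time and is no camera call.
- close_job(): hands the job in; it is judged then, once.
The state is a dict: "time": time; "joint_positions": joint angles; "dq": joint speeds; "tau": joint torques, N m; "tool_pos": TCP position; "tcp_rot": TCP orientation; "contact_force": force on the tool from outside, world axes, zero at the start; "moment": the same for the moment, N m; "grip_width": finger opening in mm; "finger_force": force on a finger pad.
Only numpy, scipy, OpenCV 4.12 (cv2) and the standard library are available. Lean on these libraries where they do the work, as an engineer would, in place of code of your own. Each camera call takes 0.05 s, during which the arm holds its last target. There are 200 camera calls.

## Working session

There is one attempt and no reset: what is moved stays moved. The work goes in short steps, Python scripts to look and compute and a tool call to move; the robot and the scene stay as the last step left them, time stands still between calls to the robot, and variables do not carry over. Pictures are saved under pics/ and viewed, at most 14 in all, crops included, and the job is handed in when it is done.

Besides the shell and the picture viewer there is one more tool, called after "Emit:" as name([rows], argument=value, ...), one row to a line, values as JSON. arm_command: Moves the arm, as the interface text tells. Its arguments: {"type":"object","properties":{"gripper":{"type":"array"},"dp":{"type":"array"},"twist":{"type":"array"}},"required":["gripper","dp","twist"]}

```bash
mkdir -p pics; python3 - <<'E'
from plant import *
import cv2,numpy as np
for n in ("scene","top"):
    im=capture(n); cv2.imwrite(f"pics/{n}0.png",cv2.cvtColor(im,cv2.COLOR_RGB2BGR)); print(n,get_calibration(n))
print(get_calibration("wrist")); print(get_obs())
E
ls
```

```text
scene {'mtx': array([[480.53224209,   0.        , 256.93796028],
       [  0.        , 480.53224209, 190.69300133],
       [  0.        ,   0.        ,   1.        ]]), 'position': array([ 997.22832959, -545.19187804,  740.25527145]), 'attitude': array([-2.35346348,  0.01092333,  0.69629962])}
top {'mtx': array([[354.51880312,   0.        , 253.5509458 ],
       [  0.        , 354.51880312, 197.64869734],
       [  0.        ,   0.        ,   1.        ]]), 'position': array([481.50929272, -27.81140371, 796.272474  ]), 'attitude': array([-3.06294096,  0.04606495, -1.54136345])}
{'mtx': array([[328.94201526,   0.        , 251.66927008],
       [  0.        , 328.94201526, 191.39624559],
       [  0.        ,   0.        ,   1.        ]]), 'mount': array([[-1.01576624e-03, -9.62511920e-01, -2.71237482e-01,
         7.27704193e+01],
       [ 9.99999441e-01, -8.97976351e-04, -5.58376829e-04,
        -5.04063526e-01],
       [ 2.93879510e-04, -2.71237897e-01,  9.62512294e-01,
        -1.57573079e+02],
       [ 0.00000000e+00,  0.00000000e+00,  0.00000000e+00,
         1.00000000e+00]])}
{'time': 0.1, 'joint_positions': array([-1.45002641e+00,  3.42617346e-01,  1.52487417e+00, -1.38977609e-05,
        1.27541280e+00, -1.45983837e-01]), 'dq': array([ 0.00029453, -0.00120787, -0.00194791,  0.00052361,  0.00110914,
        0.00045744]), 'tau': array([ 1.29172364e-03, -4.32004380e+01, -2.44694817e+01,  7.18781585e-02,
        5.26148966e-02, -3.65305823e-05]), 'tool_pos': array([ 138.37413123, -506.07745027,  226.1495129 ]), 'tcp_rot': array([-3.14029302e+00, -1.77651844e-04,  2.66757695e-01]), 'contact_force': array([-0.34090908,  0.01962135,  0.16484919]), 'moment': array([ 0.02224104, -0.02167443,  0.00860865]), 'finger_force': 0.0, 'grip_width': 91.56743020744494}
pics
```

View pics/top0.png

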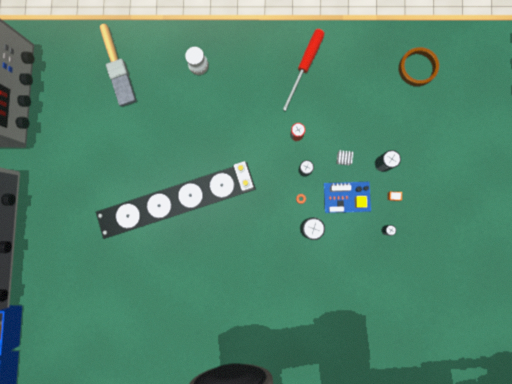

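View pics/scene0.png

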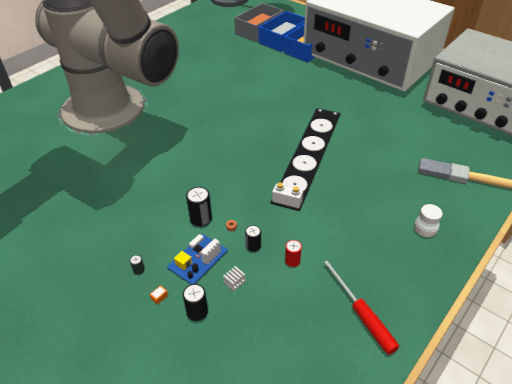

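The top view shows the cap tops at px 46:(313,229), 38:(391,159), 30:(306,168), 22:(390,230). The seats are at (222,185), (190,195), (159,205), (127,216), with the block at (245,176), the board at (348,197) and the red decoy at (298,131). The scene view agrees.

```bash
cat > h.py <<'E'
import numpy as np,cv2
from scipy.spatial.transform import Rotation as Ro
from plant import *
def cam(n,o=None):
    c=get_calibration(n)
    if n!="wrist": return c["mtx"],Ro.from_euler("xyz",c["attitude"]).as_matrix(),np.array(c["position"])
    o=o or get_obs(); R=Ro.from_euler("xyz",o["tcp_rot"]).as_matrix(); m=c["mount"]
    return c["mtx"],R@m[:3,:3],R@m[:3,3]+o["tool_pos"]
def ray(cm,uv,z):
    K,R,p=cm; d=R@np.linalg.solve(K,[*uv,1.]); return p+d*(z-p[2])/d[2]
def proj(cm,P):
    K,R,p=cm; q=K@(R.T@(np.asarray(P,float)-p)); return q[:2]/q[2]
def blob(im,uv,r,thr=150):
    """centroid and size of the bright unsaturated blob nearest uv"""
    hsv=cv2.cvtColor(im,cv2.COLOR_RGB2HSV)
    m=((hsv[...,2]>thr)&(hsv[...,1]<60)).astype(np.uint8)
    m=cv2.morphologyEx(m,cv2.MORPH_CLOSE,np.ones((5,5),np.uint8))
    cs,_=cv2.findContours(m,cv2.RETR_EXTERNAL,cv2.CHAIN_APPROX_NONE)
    best=None
    for c in cs:
        if len(c)<8: continue
        (x,y),(w,h),a=cv2.minAreaRect(c); d=np.hypot(x-uv[0],y-uv[1])
        if d<r and (best is None or cv2.contourArea(c)>best[2]):
            M=cv2.moments(c); best=(M["m10"]/M["m00"],M["m01"]/M["m00"],cv2.contourArea(c),w,h)
    return best
E
python3 - <<'E'
from h import *
cm=cam("top"); im=cv2.cvtColor(cv2.imread("pics/top0.png"),cv2.COLOR_BGR2RGB)
for n,uv,z in [("46",(313,229),70),("38",(391,159),58),("30",(306,168),45),("22",(390,230),32),("s1",(222,185),6),("s2",(190,195),6),("s3",(159,205),6),("s4",(127,216),6)]:
    b=blob(im,uv,10); P=ray(cm,b[:2],z); mm=np.linalg.norm(ray(cm,(b[0]+1,b[1]),z)-P)
    print(n,np.round(P,1),np.round(np.array(b[3:])*mm+mm,1))
cs=cam("scene")
for n,uv,z in [("46",(199,194),70),("38",(195,293),58),("30",(253,231),45),("22",(136,260),32),("s2",(305,163),6),("s3",(314,143),6),("s4",(322,126),6)]:
    print(n,np.round(ray(cs,uv,z),1))
print(ray(cm,(348,197),10))
E
```

```text
46 [ 478.6 -116.    70. ] [40.3 40.3]
38 [ 627.5 -275.8   58. ] [32.6 32.6]
30 [ 609.1 -102.3   45. ] [25.4 25.4]
22 [ 479.9 -282.8   32. ] [18.7 20.8]
s1 [579.6  63.4   6. ] [65.9 96.7]
s2 [545.1 154.3   6. ] [55.5 57.1]
s3 [519.9 224.9   6. ] [55. 55.]
s4 [494.8 295.5   6. ] [55.4 55.4]
46 [ 477.  -112.1   70. ]
38 [ 626.4 -273.7   58. ]
30 [ 606.6 -101.4   45. ]
22 [ 478.5 -282.1   32. ]
s2 [545.1 155.2   6. ]
s3 [519.5 227.5   6. ]
s4 [496.4 295.1   6. ]
[ 549.24979002 -197.68409961   10.        ]
```

The two views agree within about 4 mm. The strip row runs along (-0.335, 0.942) from the block, and seat 1 extrapolates to (570, 84). I'll use tool yaw 109.6° so that the fingers close across the strip, which means turning by about -18.9 units first.

Emit:
arm_command([
  [0,0,0],
  [0,0,0],
  [0,0,0],
  [0,0,0],
  [0,0,0],
], gripper=[91,91,91,91,91], twist=[-1,-1,-1,-1,-1])

```text
time: 0.72
tool_pos: [138.4, -506.2, 226.3]
tcp_rot: [-3.141, -0.0, 0.706]
contact_force: [0.1, 0.9, -0.1]
grip_width: 90.9
finger_force: 0.0
```

Emit:
arm_command([
  [0,0,0],
  [0,0,0],
  [0,0,0],
  [0,0,0],
  [0,0,0],
], gripper=[91,91,91,91,91], twist=[-1,-1,-1,-1,-1])

```text
time: 1.35
tool_pos: [138.4, -506.2, 226.3]
tcp_rot: [-3.141, -0.001, 1.142]
contact_force: [-0.4, -0.3, -0.1]
grip_width: 91.5
finger_force: 0.0
```

Emit:
arm_command([
  [0,0,0],
  [0,0,0],
  [0,0,0],
  [0,0,0],
  [0,0,0],
], gripper=[80,80,80,80,80], twist=[-1,-1,-1,-1,-1])

```text
time: 1.98
tool_pos: [138.4, -506.2, 226.3]
tcp_rot: [-3.142, -0.001, 1.579]
contact_force: [-0.1, 0.2, 2.0]
grip_width: 80.0
finger_force: 0.0
```

Emit:
arm_command([
  [0,0,0],
  [0,0,0],
  [0,0,0],
  [0,0,0],
  [0,0,0],
], gripper=[70,70,70,70,70], twist=[-1,-1,-1,-0.9,0])

```text
time: 2.6
tool_pos: [138.4, -506.2, 226.4]
tcp_rot: [3.141, -0.001, 1.915]
contact_force: [0.6, -0.1, -0.1]
grip_width: 70.2
finger_force: 0.0
```

Emit:
arm_command([
  [0.5,0.9,0],
  [0.5,0.9,0],
  [0.5,0.9,0],
  [0.5,0.9,0],
  [0.5,0.9,0],
], gripper=[70,70,70,70,70], twist=[0,0,0,0,0])

```text
time: 3.22
tool_pos: [223.6, -408.8, 226.6]
tcp_rot: [3.142, -0.0, 1.914]
contact_force: [-0.8, -0.0, -0.3]
grip_width: 69.9
finger_force: 0.0
```

Emit:
arm_command([
  [0.5,0.9,0],
  [0.5,0.9,0],
  [0.5,0.9,0],
  [0.5,0.9,0],
  [0.5,0.9,0],
], gripper=[70,70,70,70,70], twist=[0,0,0,0,0])

```text
time: 3.85
tool_pos: [308.3, -311.9, 226.6]
tcp_rot: [-3.142, -0.0, 1.914]
contact_force: [-0.0, 0.3, 0.4]
grip_width: 69.9
finger_force: 0.0
```

Emit:
arm_command([
  [0.5,0.9,0],
  [0.5,0.9,0],
  [0.5,0.9,0],
  [0.5,0.9,0],
  [0.5,0.9,0],
], gripper=[70,70,70,70,70], twist=[0,0,0,0,0])

```text
time: 4.47
tool_pos: [393.0, -215.0, 226.6]
tcp_rot: [-3.141, -0.0, 1.914]
contact_force: [-0.0, -0.8, -1.1]
grip_width: 69.7
finger_force: 0.0
```

Emit:
arm_command([
  [0.5,0.9,0],
  [0.5,0.9,0],
  [0.5,0.9,0],
  [0.5,0.9,0],
  [0.5,0.9,0],
], gripper=[70,70,70,70,70], twist=[0,0,0,0,0])

```text
time: 5.1
tool_pos: [477.7, -118.1, 226.6]
tcp_rot: [-3.141, -0.0, 1.914]
contact_force: [-0.4, -0.6, -0.3]
grip_width: 69.9
finger_force: 0.0
```

```bash
python3 - <<'E'
from h import *
o=get_obs(); cm=cam("wrist",o); im=capture("wrist"); cv2.imwrite("pics/w1.png",im[...,::-1])
print(o["tool_pos"],o["tcp_rot"],o["dq"].max())
for n,P in [("46",(478,-115,70)),("30",(608,-102,45)),("38",(627,-275,58)),("22",(479.5,-282.5,32)),("s1",(570,84,6))]:
    uv=proj(cm,P); b=blob(im,uv,30); print(n,uv.round(),b and (ray(cm,b[:2],P[2]).round(1),np.round(b,1)))
E
```

```text
[ 477.65752516 -118.12890308  226.56635276] [-3.14135233e+00 -1.18817723e-04  1.91418678e+00] 0.41024878972782197
46 [253. 174.] (array([ 477.8, -115.2,   70. ]), array([ 253.1,  174.1, 1145. ,   38. ,   38. ]))
30 [371. 197.] (array([ 608.3, -101.7,   45. ]), array([371.4, 197.1, 405.5,  22. ,  23. ]))
38 [327. 338.] None
22 [208. 294.] (array([ 480.3, -285.8,   32. ]), array([207.9, 296.3,  77.5,   7. ,  15. ]))
s1 [401.  13.] (array([571.6,  79.4,   6. ]), array([ 400.8,   17.8, 1740. ,   40. ,   51. ]))
```

View pics/w1.png

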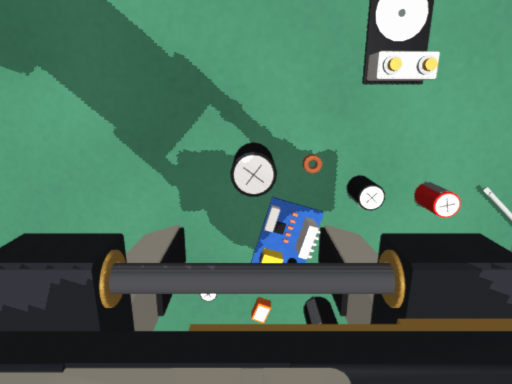

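The wrist view confirms cap_46 at px (253,174), giving (477.8, -115.2), and cap_30 at px (371,197). I'll descend on cap_46.

Emit:
arm_command([
  [0.1,0.04,0.8],
  [0,0,0.8],
  [0,0,0.8],
  [0,0,0.8],
  [0,0,0.8],
], gripper=[66,66,66,66,66], twist=[0,0,0,0,0])

```text
time: 5.78
tool_pos: [477.0, -116.4, 126.0]
tcp_rot: [-3.141, -0.0, 1.914]
contact_force: [0.3, -0.1, -0.1]
grip_width: 65.7
finger_force: 0.0
```

Emit:
arm_command([
  [0,0,0.8],
  [0,0,0.8],
  [0,0,0.8],
  [0,0,0.8],
  [0,0,0.4],
], gripper=[66,66,66,66,66], twist=[0,0,0,0,0])

```text
time: 6.4
tool_pos: [476.7, -116.2, 35.8]
tcp_rot: [-3.14, -0.001, 1.915]
contact_force: [-0.1, 0.2, 0.9]
grip_width: 66.2
finger_force: 0.0
```

Emit:
arm_command([
  [0,0,0],
  [0,0,0],
  [0,0,0],
  [0,0,0],
  [0,0,0],
], gripper=[56,46,40,40,40], twist=[0,0,0,0,0])

```text
time: 7.02
tool_pos: [477.9, -116.4, 37.4]
tcp_rot: [3.14, 0.001, 1.916]
contact_force: [0.7, -0.5, 5.2]
grip_width: 45.7
finger_force: 30.0
```

Emit:
arm_command([
  [0,0,-0.6],
  [0,0,-0.9],
  [0,0,-0.9],
  [0,0,-0.9],
  [0,0,-0.7],
], gripper=[40,40,40,40,40], twist=[0,0,0,0,0])

```text
time: 7.65
tool_pos: [477.1, -116.1, 138.2]
tcp_rot: [3.141, 0.0, 1.916]
contact_force: [0.1, 0.7, -2.5]
grip_width: 45.2
finger_force: 30.0
```

Emit:
arm_command([
  [0.4,0.4,0],
  [0.7,0.7,0],
  [0.7,0.7,0],
  [0.7,0.7,0],
  [0.7,0.7,0],
], gripper=[40,40,40,40,40], twist=[0,0,0,0,0])

```text
time: 8.28
tool_pos: [525.3, -12.0, 135.7]
tcp_rot: [-3.14, -0.001, 1.916]
contact_force: [0.7, -0.2, -0.9]
grip_width: 45.8
finger_force: 30.0
```

Emit:
arm_command([
  [0.7,0.7,0],
  [0.7,0.7,0],
  [0.7,0.7,0],
  [0.5,0.5,0],
  [0.5,0.4,0],
], gripper=[40,40,40,40,40], twist=[0,0,0,0,0])

```text
time: 8.9
tool_pos: [569.8, 85.6, 136.1]
tcp_rot: [-3.14, -0.0, 1.916]
contact_force: [0.8, -0.0, -2.0]
grip_width: 45.1
finger_force: 30.0
```

```bash
python3 - <<'E'
from h import *
o=get_obs(); cm=cam("wrist",o); im=capture("wrist"); cv2.imwrite("pics/w2.png",im[...,::-1])
print(o["tool_pos"],o["tcp_rot"],o["dq"].max(),o["contact_force"])
for n,P in [("46",(570.2,83.7,134)),("s2",(545.1,154.3,6)),("s3",(519.9,224.9,6)),("s4",(494.8,295.5,6))]:
    uv=proj(cm,P); b=blob(im,uv,30); print(n,uv.round(),b and (ray(cm,b[:2],P[2]).round(1),np.round(b,1)))
E
```

```text
[569.75982778  85.60394233 136.08737777] [-3.14039594e+00 -2.84269153e-04  1.91647980e+00] 0.21242498950202848 [ 7.85681768e-01 -3.56961572e-04 -1.98576997e+00]
46 [252. 247.] (array([570.7,  81.6, 134. ]), array([ 251.4,  250.8, 1675. ,   27. ,   85. ]))
s2 [252. 100.] (array([544.6, 155.8,   6. ]), array([ 252.2,   97.6, 3274.5,   65. ,   64. ]))
s3 [252.  -0.] (array([523.9, 214.8,   6. ]), array([ 252.8,   15.3, 1907.5,   36. ,   68. ]))
s4 [ 253. -117.] None
```

View pics/w2.png

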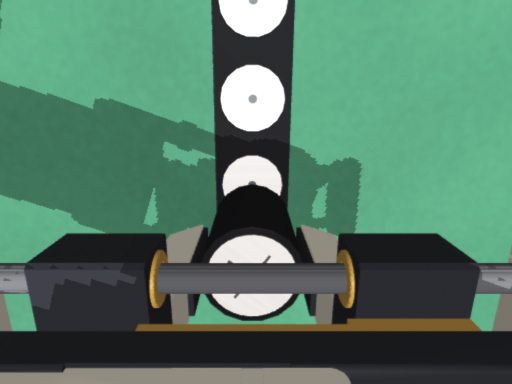

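Seat 2 is at px (252,98), giving (544.6, 155.8), so seat 1 is at about (570, 85). The cap is over seat 1, whose dot shows at (252,184). I'll lower by 93.5 mm and release.

Emit:
arm_command([
  [-0.02,0,0.9],
  [0,0,0.9],
  [0,0,0.9],
  [0,0,0.6],
  [0,0,0.3],
], gripper=[40,40,40,40,40], twist=[0,0,0,0,0])

```text
time: 9.57
tool_pos: [569.7, 83.8, 45.9]
tcp_rot: [-3.141, -0.0, 1.916]
contact_force: [0.6, 0.2, -1.2]
grip_width: 45.3
finger_force: 30.0
```

Emit:
arm_command([
  [0,0,0.1],
  [0,0,0.04],
  [0,0,0],
  [0,0,0],
  [0,0,0],
], gripper=[40,40,40,40,40], twist=[0,0,0,0,0])

```text
time: 10.2
tool_pos: [570.2, 84.0, 43.4]
tcp_rot: [3.141, 0.0, 1.916]
contact_force: [0.4, 0.3, -0.3]
grip_width: 45.6
finger_force: 30.0
```

Emit:
arm_command([
  [0,0,0],
  [0,0,0],
  [0,0,0],
  [0,0,0],
  [0,0,-0.2],
], gripper=[50,60,66,66,66], twist=[0,0,0,0,0])

```text
time: 10.82
tool_pos: [569.7, 84.0, 48.0]
tcp_rot: [-3.141, -0.0, 1.916]
contact_force: [0.0, 0.9, 0.5]
grip_width: 65.8
finger_force: 0.0
```

Emit:
arm_command([
  [0,0,-0.7],
  [0,0,-1],
  [0,0,-1],
  [0,0,-1],
  [0,0,-1],
], gripper=[66,66,66,66,66], twist=[0,0,0,0,0])

```text
time: 11.45
tool_pos: [570.0, 84.0, 166.9]
tcp_rot: [3.141, 0.0, 1.916]
contact_force: [0.4, 1.0, 0.8]
grip_width: 66.6
finger_force: 0.0
```

Emit:
arm_command([
  [-0.9,-0.2,-0.2],
  [-0.9,-0.2,-0.2],
  [-0.9,-0.2,-0.2],
  [-0.9,-0.2,-0.2],
  [-0.9,-0.2,-0.2],
], gripper=[66,66,66,60,58], twist=[0,0,0,0,0])

```text
time: 12.08
tool_pos: [584.6, -31.0, 191.3]
tcp_rot: [3.141, 0.0, 1.916]
contact_force: [-0.1, -0.4, -0.1]
grip_width: 58.4
finger_force: 0.0
```

Emit:
arm_command([
  [-1,-0.2,-0.2],
  [-1,-0.2,-0.2],
  [-1,-0.2,-0.2],
  [-1,-0.2,-0.2],
  [-1,-0.2,-0.2],
], gripper=[58,58,58,58,58], twist=[0,0,0,0,0])

```text
time: 12.7
tool_pos: [603.4, -157.2, 216.3]
tcp_rot: [3.141, 0.0, 1.916]
contact_force: [0.5, -1.2, -1.0]
grip_width: 58.6
finger_force: 0.0
```

Emit:
arm_command([
  [-1,-0.2,-0.1],
  [-1,-0.2,0],
  [-1,-0.2,0],
  [-0.8,-0.1,0],
  [-0.5,0,0],
], gripper=[58,58,58,58,58], twist=[0,0,0,0,0])

```text
time: 13.32
tool_pos: [623.3, -264.5, 218.4]
tcp_rot: [3.142, 0.0, 1.915]
contact_force: [0.1, 0.3, 0.2]
grip_width: 58.3
finger_force: 0.0
```

```bash
cat > look.py <<'E'
from h import *
import sys
def look(name,items):
    o=get_obs(); cm=cam("wrist",o); im=capture("wrist"); cv2.imwrite(f"pics/{name}.png",im[...,::-1])
    print(o["tool_pos"].round(1),o["tcp_rot"].round(3),o["dq"].max().round(2)); y=o["tcp_rot"][2]
    for n,P in items:
        uv=proj(cm,P); b=blob(im,uv,30)
        if b is None: print(n,uv.round(),None); continue
        X=ray(cm,b[:2],P[2]); d=X-o["tool_pos"]
        print(n,uv.round(),X.round(1),np.round(b,1),"dx,dy units",((d[0]*np.cos(y)+d[1]*np.sin(y))/25).round(2),((d[0]*np.sin(y)-d[1]*np.cos(y))/25).round(2))
E
python3 -c "
from look import *
look('w3',[('38',(627,-275,58)),('22',(479.5,-282.5,32)),('30',(608,-102,45))])"
```

```text
[ 623.3 -264.5  218.4] [3.142 0.    1.915] 0.13
38 [252. 187.] [ 626.8 -275.2   58. ] [251.6 186.8 729.5  30.   31. ] dx,dy units -0.45 -0.01
22 [116. 141.] [ 479.2 -282.2   32. ] [115.9 140.4 241.   18.4  17. ] dx,dy units 1.28 -5.66
30 [297.   1.] [ 610.2 -106.4   45. ] [297.2   7.  362.5  16.   27. ] dx,dy units 6.13 1.64
```

View pics/w3.png

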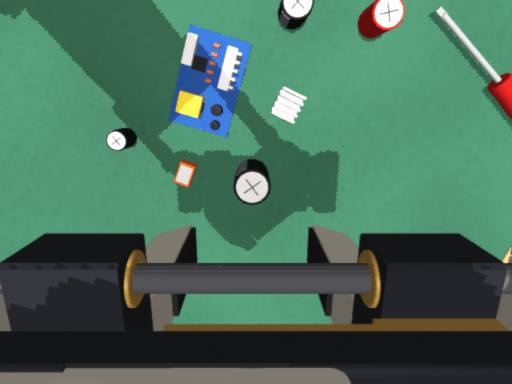

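Cap_38 is at px (252,187), giving (626.8, -275.2), with the relay at (185,174) well to the side. cap_22 at (116,141) gives (479, -282). I'll descend to z ≈ 30, which stays above the relay.

Emit:
arm_command([
  [-0.45,0,0.7],
  [0,0,0.8],
  [0,0,0.8],
  [0,0,0.8],
  [0,0,0.8],
], gripper=[58,58,58,58,58], twist=[0,0,0,0,0])

```text
time: 14.0
tool_pos: [626.8, -273.3, 118.8]
tcp_rot: [-3.141, -0.001, 1.917]
contact_force: [0.5, -0.0, -0.3]
grip_width: 58.1
finger_force: 0.0
```

Emit:
arm_command([
  [0,0,0.8],
  [0,0,0.8],
  [0,0,0.8],
  [0,0,0.8],
  [0,0,0.4],
], gripper=[58,58,58,58,58], twist=[0,0,0,0,0])

```text
time: 14.62
tool_pos: [626.2, -273.1, 28.4]
tcp_rot: [-3.14, -0.002, 1.917]
contact_force: [-0.4, 0.5, 0.2]
grip_width: 57.7
finger_force: 0.0
```

Emit:
arm_command([
  [0,0,0],
  [0,0,0],
  [0,0,0],
  [0,0,0],
  [0,0,0],
], gripper=[50,40,32,32,32], twist=[0,0,0,0,0])

```text
time: 15.25
tool_pos: [627.6, -274.3, 31.6]
tcp_rot: [3.141, 0.001, 1.916]
contact_force: [0.3, 0.7, 4.1]
grip_width: 37.5
finger_force: 30.0
```

Emit:
arm_command([
  [0,0,-0.6],
  [0,0,-1],
  [0,0,-1],
  [0,0,-1],
  [0,0,-1],
], gripper=[32,32,32,32,32], twist=[0,0,0,0,0])

```text
time: 15.88
tool_pos: [627.0, -273.9, 147.2]
tcp_rot: [-3.142, 0.0, 1.916]
contact_force: [-0.9, 0.6, -1.3]
grip_width: 37.4
finger_force: 30.0
```

Emit:
arm_command([
  [0.4,0.1,0],
  [0.9,0.14,0],
  [0.9,0.14,0],
  [0.9,0.14,0],
  [0.9,0.14,0],
], gripper=[32,32,32,32,32], twist=[0,0,0,0,0])

```text
time: 16.5
tool_pos: [607.9, -172.6, 144.6]
tcp_rot: [-3.14, -0.001, 1.916]
contact_force: [0.1, -0.0, -0.5]
grip_width: 37.8
finger_force: 30.0
```

Emit:
arm_command([
  [0.9,0.14,0],
  [0.9,0.14,0],
  [0.9,0.14,0],
  [0.9,0.14,0],
  [0.9,0.14,0],
], gripper=[32,32,32,32,32], twist=[0,0,0,0,0])

```text
time: 17.12
tool_pos: [586.9, -61.1, 145.8]
tcp_rot: [3.141, 0.0, 1.916]
contact_force: [0.5, 0.4, 0.1]
grip_width: 37.4
finger_force: 30.0
```

Emit:
arm_command([
  [0.9,0.14,0],
  [0.9,0.14,0],
  [0.9,0.14,0],
  [0.9,0.14,0],
  [0.9,0.14,0],
], gripper=[32,32,32,32,32], twist=[0,0,0,0,0])

```text
time: 17.75
tool_pos: [565.2, 50.7, 145.7]
tcp_rot: [3.141, 0.0, 1.916]
contact_force: [0.7, -0.5, -0.6]
grip_width: 37.6
finger_force: 30.0
```

Emit:
arm_command([
  [0.9,0.14,0],
  [0.9,0.14,0],
  [0.9,0.14,0],
  [0.9,0.14,0],
  [0.7,0.1,0],
], gripper=[32,32,32,32,32], twist=[0,0,0,0,0])

```text
time: 18.38
tool_pos: [544.2, 157.4, 145.7]
tcp_rot: [3.142, 0.0, 1.917]
contact_force: [0.2, 0.2, -0.6]
grip_width: 37.3
finger_force: 30.0
```

```bash
python3 -c "
from look import *
look('w4',[('s3',(519.9,225.5,6)),('s4',(494.8,295.5,6))])"
```

```text
[544.2 157.4 145.7] [3.142 0.    1.917] 0.24
s3 [252. 100.] [519.6 226.5   6. ] [ 252.2   99.1 3070.    62.2   63.5] dx,dy units 2.93 0.01
s4 [252.   5.] [498.2 287.4   6. ] [ 252.8   16.9 2098.5   39.    67. ] dx,dy units 5.52 0.03
```

View pics/w4.png

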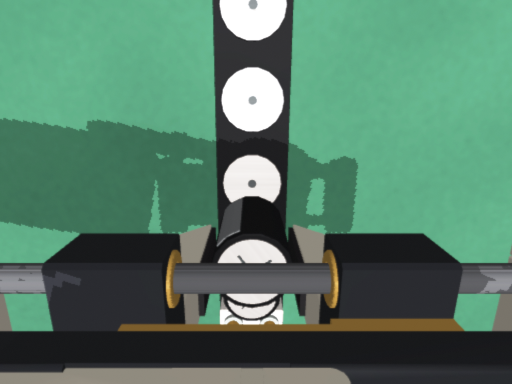

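Seat 3 is at (252,99), 73 mm ahead of the tool, and everything is in line with the row. cap_38 is over seat 2 within 2 mm, so I'll lower by 108.5 mm.

Emit:
arm_command([
  [-0.03,0,0.7],
  [0,0,0.9],
  [0,0,0.9],
  [0,0,0.9],
  [0,0,0.5],
], gripper=[32,32,32,32,32], twist=[0,0,0,0,0])

```text
time: 19.05
tool_pos: [544.5, 155.0, 47.1]
tcp_rot: [-3.14, -0.0, 1.916]
contact_force: [-0.0, -0.0, -0.9]
grip_width: 37.6
finger_force: 30.0
```

Emit:
arm_command([
  [0,0,0.3],
  [0,0,0.1],
  [0,0,0.04],
  [0,0,0],
  [0,0,0],
], gripper=[32,32,32,32,32], twist=[0,0,0,0,0])

```text
time: 19.68
tool_pos: [545.3, 155.3, 37.7]
tcp_rot: [3.141, 0.0, 1.916]
contact_force: [-0.4, -0.4, 0.2]
grip_width: 37.3
finger_force: 30.0
```

Emit:
arm_command([
  [0,0,0],
  [0,0,0],
  [0,0,0],
  [0,0,0],
  [0,0,-0.2],
], gripper=[42,52,58,58,58], twist=[0,0,0,0,0])

```text
time: 20.3
tool_pos: [544.6, 155.2, 42.0]
tcp_rot: [-3.141, -0.0, 1.916]
contact_force: [-1.1, -0.3, 0.5]
grip_width: 58.0
finger_force: 0.0
```

Emit:
arm_command([
  [0,0,-0.8],
  [0,0,-1],
  [0,0,-1],
  [0,0,-1],
  [0,0,-1],
], gripper=[58,58,58,58,58], twist=[0,0,0,0,0])

```text
time: 20.92
tool_pos: [544.9, 155.2, 163.4]
tcp_rot: [3.141, 0.0, 1.916]
contact_force: [1.3, 0.7, -0.2]
grip_width: 57.9
finger_force: 0.0
```

Emit:
arm_command([
  [-0.8,-0.1,-0.2],
  [-1,-0.1,-0.2],
  [-1,-0.1,-0.2],
  [-1,-0.1,-0.2],
  [-1,-0.1,-0.2],
], gripper=[58,58,58,52,50], twist=[0,0,0,0,0])

```text
time: 21.55
tool_pos: [573.6, 35.9, 186.3]
tcp_rot: [-3.14, -0.0, 1.915]
contact_force: [0.7, -0.3, -0.3]
grip_width: 50.5
finger_force: 0.0
```

Emit:
arm_command([
  [-1,-0.1,-0.2],
  [-1,-0.1,-0.2],
  [-1,-0.1,-0.2],
  [-1,-0.1,-0.2],
  [-1,-0.1,-0.2],
], gripper=[50,50,50,50,50], twist=[0,0,0,0,0])

```text
time: 22.18
tool_pos: [604.0, -85.8, 211.4]
tcp_rot: [-3.14, -0.001, 1.915]
contact_force: [-0.6, 0.4, 0.0]
grip_width: 50.1
finger_force: 0.0
```

Emit:
arm_command([
  [-0.3,-0.09,0],
  [0,0,0],
  [0,0,0],
  [0,0,0],
  [0,0,0],
], gripper=[50,50,50,50,50], twist=[0,0,0,0,0])

```text
time: 22.8
tool_pos: [604.8, -91.0, 212.3]
tcp_rot: [-3.142, 0.0, 1.917]
contact_force: [0.5, 0.1, -0.2]
grip_width: 50.0
finger_force: 0.0
```

```bash
python3 -c "
from look import *
look('w5',[('30',(608.3,-101.7,45))])"
```

```text
[604.8 -91.  212.3] [-3.142  0.     1.917] 0.0
30 [252. 185.] [ 608.2 -101.6   45. ] [251.6 185.  426.5  23.   23. ] dx,dy units -0.45 -0.02
```

View pics/w5.png

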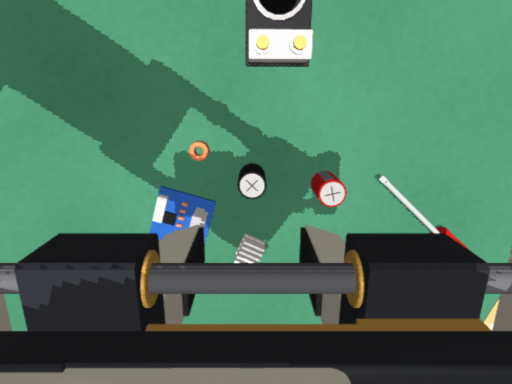

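Cap_30 is at px (252,185), giving (608.2, -101.6). The red decoy at (329,191) is about 85 mm aside, and the coil at (199,151) and the board are clear. I'll descend.

Emit:
arm_command([
  [-0.45,-0.02,0.7],
  [0,0,0.8],
  [0,0,0.8],
  [0,0,0.8],
  [0,0,0.8],
], gripper=[46,46,46,46,46], twist=[0,0,0,0,0])

```text
time: 23.48
tool_pos: [607.7, -103.0, 112.6]
tcp_rot: [-3.14, -0.001, 1.916]
contact_force: [-0.1, 0.0, 0.4]
grip_width: 46.3
finger_force: 0.0
```

Emit:
arm_command([
  [0,0,0.8],
  [0,0,0.8],
  [0,0,0.8],
  [0,0,0.8],
  [0,0,0.7],
], gripper=[46,46,46,46,46], twist=[0,0,0,0,0])

```text
time: 24.1
tool_pos: [607.5, -102.8, 15.2]
tcp_rot: [-3.14, -0.001, 1.916]
contact_force: [-0.1, 0.3, 0.3]
grip_width: 45.7
finger_force: 0.0
```

Emit:
arm_command([
  [0,0,0],
  [0,0,0],
  [0,0,0],
  [0,0,0],
  [0,0,0],
], gripper=[46,40,32,24,24], twist=[0,0,0,0,0])

```text
time: 24.72
tool_pos: [608.6, -102.5, 18.0]
tcp_rot: [3.14, 0.001, 1.916]
contact_force: [0.2, -0.4, 3.7]
grip_width: 29.7
finger_force: 30.0
```

Emit:
arm_command([
  [0,0,-0.6],
  [0,0,-1],
  [0,0,-1],
  [0,0,-1],
  [0,0,-1],
], gripper=[24,24,24,24,24], twist=[0,0,0,0,0])

```text
time: 25.35
tool_pos: [608.1, -102.3, 134.0]
tcp_rot: [3.141, 0.0, 1.916]
contact_force: [-0.1, -0.4, 0.0]
grip_width: 29.6
finger_force: 30.0
```

Emit:
arm_command([
  [0.5,0,0],
  [0.95,0.08,0],
  [0.95,0.08,0],
  [0.95,0.08,0],
  [0.95,0.08,0],
], gripper=[24,24,24,24,24], twist=[0,0,0,0,0])

```text
time: 25.98
tool_pos: [578.4, 3.7, 131.7]
tcp_rot: [-3.141, -0.0, 1.917]
contact_force: [0.7, 0.2, 0.2]
grip_width: 29.3
finger_force: 30.0
```

Emit:
arm_command([
  [0.95,0.08,0],
  [0.95,0.08,0],
  [0.95,0.08,0],
  [0.95,0.08,0],
  [0.95,0.08,0],
], gripper=[24,24,24,24,24], twist=[0,0,0,0,0])

```text
time: 26.6
tool_pos: [547.4, 118.6, 131.8]
tcp_rot: [-3.141, -0.0, 1.917]
contact_force: [-0.0, -0.2, -0.3]
grip_width: 29.5
finger_force: 30.0
```

Emit:
arm_command([
  [0.95,0.08,0],
  [0.95,0.08,0],
  [0.95,0.08,0],
  [0.95,0.08,0],
  [0.7,0.08,0],
], gripper=[24,24,24,24,24], twist=[0,0,0,0,0])

```text
time: 27.22
tool_pos: [518.6, 227.7, 131.9]
tcp_rot: [-3.141, -0.0, 1.918]
contact_force: [0.2, -0.3, -0.6]
grip_width: 29.4
finger_force: 30.0
```

Emit:
arm_command([
  [0,0,0],
  [0,0,0],
  [0,0,0],
  [0,0,0],
  [0,0,0],
], gripper=[24,24,24,24,24], twist=[0,0,0,0,0])

```text
time: 27.85
tool_pos: [519.9, 225.5, 132.2]
tcp_rot: [-3.142, 0.0, 1.915]
contact_force: [-1.3, 0.7, 0.2]
grip_width: 29.5
finger_force: 30.0
```

```bash
python3 -c "
from look import *
look('w6',[('s4',(494.8,295.5,6))])"
```

```text
[519.9 225.5 132.2] [-3.142  0.     1.915] 0.0
s4 [252.  98.] [494.5 297.2   6. ] [ 252.3   95.6 3401.5   67.    65. ] dx,dy units 3.04 0.01
```

View pics/w6.png

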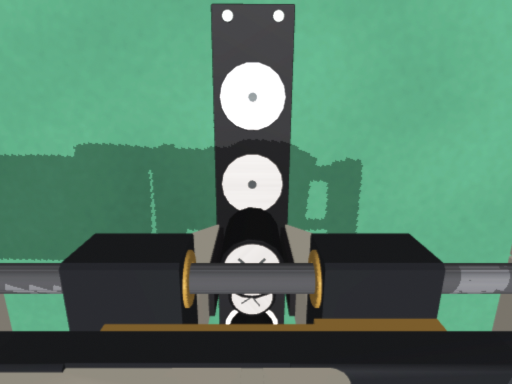

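The strip's bare end shows with seat 4 at (252,97) and seat 3's dot at (252,184), in line with the held cap. I'll lower cap_30 on seat 3.

Emit:
arm_command([
  [0.04,0,0.7],
  [0,0,0.9],
  [0,0,0.9],
  [0,0,0.9],
  [0,0,0.5],
], gripper=[24,24,24,24,24], twist=[0,0,0,0,0])

```text
time: 28.52
tool_pos: [519.0, 226.6, 33.6]
tcp_rot: [-3.14, -0.0, 1.916]
contact_force: [-0.7, -0.5, -0.2]
grip_width: 29.2
finger_force: 30.0
```

Emit:
arm_command([
  [0,0,0.3],
  [0,0,0.1],
  [0,0,0.04],
  [0,0,0],
  [0,0,0],
], gripper=[24,24,24,24,24], twist=[0,0,0,0,0])

```text
time: 29.15
tool_pos: [519.7, 226.9, 24.1]
tcp_rot: [3.141, 0.0, 1.916]
contact_force: [0.2, 0.1, -1.5]
grip_width: 29.7
finger_force: 30.0
```

Emit:
arm_command([
  [0,0,0],
  [0,0,0],
  [0,0,0],
  [0,0,0],
  [0,0,-0.2],
], gripper=[32,40,48,48,48], twist=[0,0,0,0,0])

```text
time: 29.78
tool_pos: [519.2, 226.7, 28.5]
tcp_rot: [-3.141, 0.0, 1.916]
contact_force: [-1.2, -0.3, -0.0]
grip_width: 48.4
finger_force: 0.0
```

Emit:
arm_command([
  [0,0,-0.8],
  [0,0,-1],
  [0,0,-1],
  [0,0,-1],
  [0,0,-1],
], gripper=[48,48,48,48,48], twist=[0,0,0,0,0])

```text
time: 30.4
tool_pos: [519.4, 226.8, 149.9]
tcp_rot: [3.141, 0.0, 1.916]
contact_force: [0.1, 0.8, -0.5]
grip_width: 48.2
finger_force: 0.0
```

Emit:
arm_command([
  [-0.7,-0.4,-0.2],
  [-0.9,-0.4,-0.2],
  [-0.9,-0.4,-0.2],
  [-0.9,-0.4,-0.2],
  [-0.9,-0.4,-0.2],
], gripper=[48,48,48,44,40], twist=[0,0,0,0,0])

```text
time: 31.02
tool_pos: [507.7, 106.8, 172.9]
tcp_rot: [-3.14, -0.0, 1.916]
contact_force: [0.1, -0.2, -0.4]
grip_width: 40.9
finger_force: 0.0
```

Emit:
arm_command([
  [-0.9,-0.4,-0.2],
  [-0.9,-0.4,-0.2],
  [-0.9,-0.4,-0.2],
  [-0.9,-0.4,-0.2],
  [-0.9,-0.4,-0.2],
], gripper=[40,40,40,40,40], twist=[0,0,0,0,0])

```text
time: 31.65
tool_pos: [498.5, -15.7, 197.9]
tcp_rot: [-3.14, -0.001, 1.916]
contact_force: [-0.1, 0.2, 0.8]
grip_width: 39.9
finger_force: 0.0
```

Emit:
arm_command([
  [-1,-0.5,0],
  [-1,-0.5,0],
  [-1,-0.5,0],
  [-1,-0.5,0],
  [-1,-0.5,0],
], gripper=[40,40,40,40,40], twist=[0,0,0,0,0])

```text
time: 32.28
tool_pos: [481.7, -154.3, 197.7]
tcp_rot: [-3.14, -0.001, 1.915]
contact_force: [-0.2, 0.6, 0.5]
grip_width: 40.2
finger_force: 0.0
```

Emit:
arm_command([
  [-1,-0.5,0],
  [-1,-0.5,0],
  [-1,-0.5,0],
  [-1,-0.4,0],
  [-0.4,0,0],
], gripper=[40,40,40,40,40], twist=[0,0,0,0,0])

```text
time: 32.9
tool_pos: [474.4, -273.9, 197.8]
tcp_rot: [-3.14, -0.001, 1.914]
contact_force: [-0.6, -0.6, 0.4]
grip_width: 39.9
finger_force: 0.0
```

Emit:
arm_command([
  [0,0,0],
  [0,0,0],
  [0,0,0],
  [0,0,0],
  [0,0,0],
], gripper=[40,40,40,40,40], twist=[0,0,0,0,0])

```text
time: 33.52
tool_pos: [476.0, -272.1, 198.8]
tcp_rot: [3.142, 0.0, 1.917]
contact_force: [1.4, -0.9, 0.2]
grip_width: 40.1
finger_force: 0.0
```

```bash
python3 -c "
from look import *
look('w7',[('22',(479.2,-282.2,32))])"
```

```text
[ 476.  -272.1  198.8] [3.142 0.    1.917] 0.0
22 [252. 185.] [ 479.1 -282.3   32. ] [251.5 184.6 229.   17.   17. ] dx,dy units -0.42 -0.02
```

View pics/w7.png

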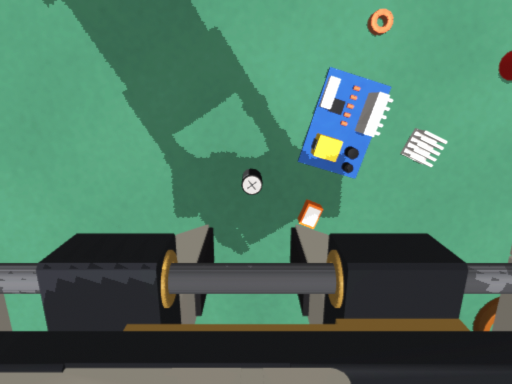

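Cap_22 is at px (251,184), giving (479.1, -282.3). The board corner at (301,162) and the relay at (311,214) are over 50 mm aside, and the finger backs reach 38 mm. I'll descend to z ≈ 9.

Emit:
arm_command([
  [-0.43,-0.02,0.7],
  [0,0,0.8],
  [0,0,0.8],
  [0,0,0.8],
  [0,0,0.8],
], gripper=[38,38,38,38,38], twist=[0,0,0,0,0])

```text
time: 34.2
tool_pos: [478.7, -283.1, 99.2]
tcp_rot: [-3.141, -0.001, 1.916]
contact_force: [0.2, 0.3, 0.5]
grip_width: 37.8
finger_force: 0.0
```

Emit:
arm_command([
  [0,0,0.8],
  [0,0,0.8],
  [0,0,0.8],
  [0,0,0.7],
  [0,0,0.5],
], gripper=[38,38,38,38,38], twist=[0,0,0,0,0])

```text
time: 34.83
tool_pos: [478.4, -282.7, 9.3]
tcp_rot: [-3.141, -0.001, 1.916]
contact_force: [0.9, 0.9, -0.3]
grip_width: 38.1
finger_force: 0.0
```

Emit:
arm_command([
  [0,0,0.1],
  [0,0,0],
  [0,0,0],
  [0,0,0],
  [0,0,0],
], gripper=[36,30,22,16,16], twist=[0,0,0,0,0])

```text
time: 35.45
tool_pos: [479.4, -283.0, 9.4]
tcp_rot: [3.141, 0.001, 1.916]
contact_force: [-0.1, 0.5, 1.7]
grip_width: 21.4
finger_force: 30.0
```

Emit:
arm_command([
  [0,0,-0.6],
  [0,0,-1],
  [0,0,-1],
  [0,0,-1],
  [0,0,-1],
], gripper=[16,16,16,16,16], twist=[0,0,0,0,0])

```text
time: 36.08
tool_pos: [479.0, -282.6, 125.5]
tcp_rot: [3.141, 0.001, 1.916]
contact_force: [-0.3, -1.2, -0.2]
grip_width: 21.3
finger_force: 30.0
```

Emit:
arm_command([
  [0.5,0,0],
  [0.9,0.35,0],
  [0.9,0.35,0],
  [0.9,0.35,0],
  [0.9,0.35,0],
], gripper=[16,16,16,16,16], twist=[0,0,0,0,0])

```text
time: 36.7
tool_pos: [476.2, -171.5, 122.6]
tcp_rot: [-3.14, -0.002, 1.917]
contact_force: [-0.4, 0.2, -0.8]
grip_width: 21.5
finger_force: 30.0
```

Emit:
arm_command([
  [0.9,0.35,0],
  [0.9,0.35,0],
  [0.9,0.35,0],
  [0.9,0.35,0],
  [0.9,0.35,0],
], gripper=[16,16,16,16,16], twist=[0,0,0,0,0])

```text
time: 37.33
tool_pos: [478.8, -51.2, 122.6]
tcp_rot: [-3.139, -0.002, 1.917]
contact_force: [0.5, -0.3, -0.1]
grip_width: 21.3
finger_force: 30.0
```

Emit:
arm_command([
  [0.9,0.35,0],
  [0.9,0.35,0],
  [0.9,0.35,0],
  [0.9,0.35,0],
  [0.9,0.35,0],
], gripper=[16,16,16,16,16], twist=[0,0,0,0,0])

```text
time: 37.95
tool_pos: [481.5, 69.1, 122.6]
tcp_rot: [-3.139, -0.001, 1.917]
contact_force: [-0.6, -0.6, 0.1]
grip_width: 21.3
finger_force: 30.0
```

Emit:
arm_command([
  [0.9,0.35,0],
  [0.9,0.35,0],
  [0.9,0.35,0],
  [0.9,0.35,0],
  [0.9,0.35,0],
], gripper=[16,16,16,16,16], twist=[0,0,0,0,0])

```text
time: 38.58
tool_pos: [484.3, 189.4, 122.5]
tcp_rot: [-3.139, -0.001, 1.917]
contact_force: [-0.4, 0.1, -0.4]
grip_width: 21.2
finger_force: 30.0
```

Emit:
arm_command([
  [0.9,0.35,0],
  [0.9,0.35,0],
  [0.9,0.35,0],
  [0.9,0.35,0],
  [0.4,0.35,0],
], gripper=[16,16,16,16,16], twist=[0,0,0,0,0])

```text
time: 39.2
tool_pos: [491.8, 298.1, 122.5]
tcp_rot: [-3.139, 0.0, 1.918]
contact_force: [0.3, -0.3, -0.2]
grip_width: 21.1
finger_force: 30.0
```

Emit:
arm_command([
  [0,0,0],
  [0,0,0],
  [0,0,0],
  [0,0,0],
  [0,0,0],
], gripper=[16,16,16,16,16], twist=[0,0,0,0,0])

```text
time: 39.83
tool_pos: [493.9, 296.2, 123.8]
tcp_rot: [3.142, 0.0, 1.916]
contact_force: [0.2, 0.4, -0.2]
grip_width: 21.3
finger_force: 30.0
```

```bash
python3 -c "
from look import *
look('w8',[('s4',(494.6,296,6))])"
```

```text
[493.9 296.2 123.8] [3.142 0.    1.916] 0.0
s4 [253. 187.] [494.3 297.3   6. ] [ 252.8  186.  2815.    58.    61. ] dx,dy units 0.04 0.03
```

View pics/w8.png

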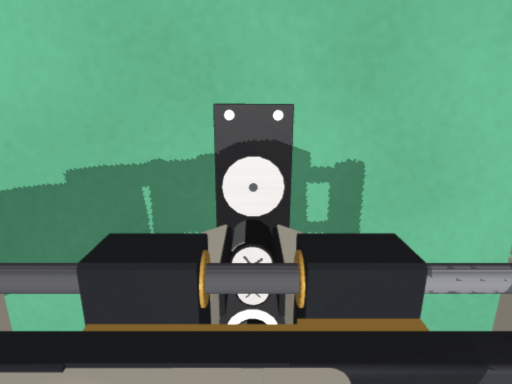

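Seat 4's disc at (253,186) puts the tool within about 1 mm of its centre. I'll lower and release.

Emit:
arm_command([
  [0.02,0.02,0.7],
  [0,0,0.9],
  [0,0,0.9],
  [0,0,0.9],
  [0,0,0.5],
], gripper=[16,16,16,16,16], twist=[0,0,0,0,0])

```text
time: 40.5
tool_pos: [493.7, 296.9, 25.1]
tcp_rot: [-3.14, 0.0, 1.916]
contact_force: [0.2, -0.1, -0.0]
grip_width: 21.1
finger_force: 30.0
```

Emit:
arm_command([
  [0,0,0.3],
  [0,0,0.1],
  [0,0,0.04],
  [0,0,0],
  [0,0,0],
], gripper=[16,16,16,16,16], twist=[0,0,0,0,0])

```text
time: 41.12
tool_pos: [494.4, 297.3, 15.6]
tcp_rot: [3.141, 0.0, 1.916]
contact_force: [-0.3, 0.4, -0.3]
grip_width: 21.6
finger_force: 30.0
```

Emit:
arm_command([
  [0,0,0],
  [0,0,0],
  [0,0,0],
  [0,0,0],
  [0,0,-0.2],
], gripper=[24,32,40,40,40], twist=[0,0,0,0,0])

```text
time: 41.75
tool_pos: [493.9, 297.0, 20.0]
tcp_rot: [-3.141, 0.0, 1.916]
contact_force: [-0.9, -0.7, 0.4]
grip_width: 40.3
finger_force: 0.0
```

Emit:
arm_command([
  [0,0,-0.8],
  [0,0,-1],
  [0,0,-1],
  [0,0,-1],
  [0,0,-1],
], gripper=[40,40,40,40,40], twist=[0,0,0,0,0])

```text
time: 42.38
tool_pos: [494.1, 297.1, 141.4]
tcp_rot: [3.141, 0.0, 1.916]
contact_force: [0.8, 0.1, 0.1]
grip_width: 40.0
finger_force: 0.0
```

Emit:
arm_command([
  [0,-1,-0.5],
  [0,-1,-0.5],
  [0,-1,-0.5],
  [0,-1,-0.5],
  [0,-1,-0.5],
], gripper=[40,40,40,40,40], twist=[0,0,0,0,0])

```text
time: 43.0
tool_pos: [375.7, 254.6, 203.5]
tcp_rot: [3.141, 0.0, 1.916]
contact_force: [0.1, -0.7, 0.8]
grip_width: 40.2
finger_force: 0.0
```

```bash
python3 - <<'E'
from h import *
im=capture("top"); s=capture("scene"); cv2.imwrite("pics/end.png",np.vstack([cv2.resize(im[120:260,80:430],(700,280)),cv2.resize(s[60:310,80:400],(400,312)) if 0 else cv2.resize(s[80:220,80:430],(700,280))])[...,::-1])
cm=cam("top")
for n,P in [("46",(570,84.5,76)),("38",(544.8,155.2,64)),("30",(519.7,226,51)),("22",(494.5,296.3,38))]:
    uv=proj(cm,P); b=blob(im,uv,10,120); print(n,uv.round(1),b and (ray(cm,b[:2],P[2]).round(1),np.round(b,1)))
print(get_obs()["tool_pos"])
E
```

```text
46 [216.4 180.9] None
38 [183.3 192.7] (array([540.6, 142.1,  64. ]), array([189.4, 194.9, 477. ,  25. ,  24.6]))
30 [151.5 204.2] (array([517.9, 211.4,  51. ]), array([158.2, 205.2, 461. ,  24.1,  24.6]))
22 [121.1 215.2] (array([494.4, 282.3,  38. ]), array([127.4, 215.4, 446.5,  25. ,  23. ]))
[375.26955715 254.58978572 204.23631337]
```

View pics/end.png

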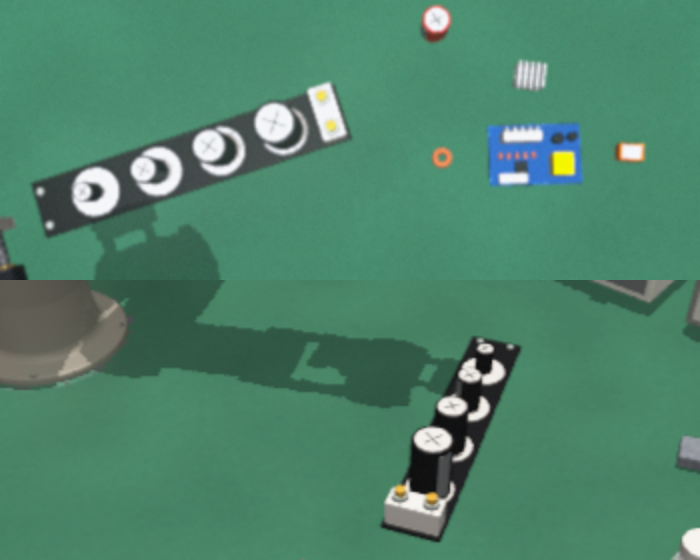

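The final view shows all four upright on their seats in order, with the board in place. The cap tops blend with the seat discs in the mask, so I'll check the eye-read top pixels by ray.

```bash
python3 - <<'E'
from h import *
t=cam("top"); s=cam("scene")
for n,z,a,b,g in [("46",76,(274.5,122),(432.5,439),(570,84.8)),("38",64,(210.5,147),(452,406.5),(544.8,155.3)),("30",51,(143,169.5),(470,375.5),(519.7,226)),("22",38,(82,191.5),(485.5,348.5),(494.5,296.5))]:
    for c,(u,v) in ((t,(80+a[0]/2,120+a[1]/2)),(s,(80+b[0]/2,80+(b[1]-280)/2))): print(n,(ray(c,(u,v),z)[:2]-g).round(1),end=" ")
    print()
print(ray(t,(80+535/2,120+154/2),10))
E
```

```text
46 [-0.2 -2. ] 46 [-2.4  1. ] 
38 [-1.5 -4.2] 38 [-0.8 -0.7] 
30 [-1.3 -0. ] 30 [-1.5  1.7] 
22 [-1.2 -0. ] 22 [-1.8  2.4] 
[ 549.22181113 -196.59646278   10.        ]
```

All four are within about 4 mm of their seat centres, the board is unmoved, and the arm is clear. I'm handing in.

```bash
python3 -c "
from plant import *
print(close_job())"
```

```text
the job is handed in; nothing more can be done
None
```

The job is handed in: the four capacitors stand upright on their seats in order of size, each within about 4 mm of the seat's centre by my last camera check, the board unmoved and the gripper open and clear; the hand-in returned no verdict.

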